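# Sort out the part rack: socket and spacer back in their own labelled bays

### The job

The big chrome socket was put away in the wrong bay of the rack, the one whose label shows the plain spacer tube. First move the socket into the bay whose label shows the socket, then return the aluminium spacer from the steel V-rest to its own bay, now free. Set each part down gently, not dropped, lying centred in both V saddles of its bay, and leave the hook, the cup and the jar where they are.

Things in the scene. Friction and masses are not known exactly. Their poses are not given: they have to be found in the camera images.
- socket: Loose chrome deep socket on its side, 110 mm long: 44 mm diameter from x = -55 to +40 mm, then a 32 mm neck to x = +55; 0.4 to 0.8 kg. Origin on its axis at mid-length; x along the axis to the neck. Starts in the spacer's bay, along it, within 7 mm of its middle. Seated in a bay, its axis is 47.1 mm above the bay's origin. Either way round is right.
- spacer: Loose aluminium spacer tube on its side, 80 mm long, 50 mm diameter, 0.2 to 0.4 kg, dark bore at both ends. Origin on its axis at mid-length; x along the axis. Starts in the V-rest, along its x. Seated in a bay, its axis is 51.4 mm above the bay's origin. Either way round is right.
- socket_bay: Fixed grey plastic bay: 6 mm plate, 172 (x) by 104 (y) mm, with two V saddles (see rack). Flat white label, 46 x 90 mm, centred at x = +86 mm, with a dark picture: stepped block (socket) beside a disc with a white hexagon. Origin: underside of the plate midway between the saddles, 12 mm above the work surface; x along the V, z up. Starts empty.
- spacer_bay: Fixed grey plastic bay: 6 mm plate, 172 (x) by 104 (y) mm, with two V saddles (see rack). Flat white label, 46 x 90 mm, centred at x = +86 mm, with a dark picture: plain rectangle (spacer) beside a ring. Origin: underside of the plate midway between the saddles, 12 mm above the work surface; x along the V, z up. The socket lies in it at the start.
- wrench_bay: Fixed grey plastic bay: 6 mm plate, 172 (x) by 104 (y) mm, with two V saddles (see rack). Flat white label, 46 x 90 mm, centred at x = +86 mm, with a dark picture: double open-ended wrench. Origin: underside of the plate midway between the saddles, 12 mm above the work surface; x along the V, z up. Its wrench is away; stays empty.
- rack: Fixed plywood board 190 x 360 x 12 mm; origin: underside, below the middle bay's origin. Three bays side by side on it, 115 mm apart along y, same yaw, in varying order. Each bay's saddles: 90 degree V open upward, 10 mm thick, at x = -30 and +30 mm (50 mm gap between), bottom of the V 16 mm, arm tips 42 mm above the bay's origin, 64 mm wide.
- v_rest: Fixed dark steel V-rest without a label, on the work surface at the robot's left: 6 mm plate 110 x 90 mm with two V saddles like those of a bay (see rack). Origin: underside of its plate, midway between the saddles; x along the V. The spacer starts in it, axis 51.4 mm above the origin.
- hook: Bystander: loose white plastic pegboard hook lying flat, about 113 mm long, 60 mm wide, 16 mm high; origin under its middle.
- cup: Bystander: loose orange silicone bushing cup, 70 mm in diameter, 60 mm high; origin under its middle.
- jar: Bystander: loose clear jar with a shut white flip-top lid, 70 mm in diameter, 101 mm high; origin under its middle.
There are look-alikes about, which are no part of the job. Leave any pink or yellow look-alike of the spacer alone.

How it is judged:
By the outcome, as a careful person would: the job done as asked, in the order asked, and still so for the second after the job is handed in, with the robot touching nothing.
It also fails if it takes over 64 s, if anything falls off the work surface, if the arm or the gripper's body presses on something with over 40 N, if the wrist force passes 120 N, or if a joint passes its speed limit or range.

### The arm

A 7-joint arm with a two-finger parallel gripper is mounted at the origin on the work surface. World frame = base frame: x ahead of the robot, y to its left, z up, the work surface at z = 0. Lengths are in mm, angles in rad, forces in N, time in s.
With the tool pointing down it reaches from about 400 to 875 mm from the base axis. Payload 4.4 kg.
Tool frame: the origin (TCP) lies midway between the tips of the shut fingers; the grasp point (between the pads) lies 19 mm behind it; z points along the fingers, y is the line along which they close (so a half turn about z gives the same grasp; the last joint's range is limited). The gripper opens to 85 mm and grips with 20 to 120 N. Pads are 22 mm wide; open, the fingers measure 114 mm over their backs; the gripper's body (76 mm by 85 mm) begins 54 mm behind the grasp point. The pads swing forward as they close: fully open they stand 13 mm farther back than shut.
Start: joints at [1.228, 0.628, 0.038, 1.517, -0.027, 0.996, -0.02], TCP at [177.659, -625.264, 231.313] pointing down, gripper open.
Joint ranges: [-3.06, 3.06], [-0.37, 2.12], [-1.25, 1.32], [0.18, 2.47], [-1.1, 4.24], [0.23, 1.98], [-2.94, 2.94]. Speed limits (rad/s): [2.57, 2.57, 3.14, 3.14, 3.14, 3.14, 3.14].

### API

Orientations are given as [roll, pitch, yaw] about the fixed x, y, z axes, in that order (R = Rz(yaw) Ry(pitch) Rx(roll)).
In Python, from cell import ctrl gives the robot as it stands.
- The arm moves only by the shell command python3 -m crank 'ROWS' [OPENING]. ROWS is JSON, a list that holds one entry, the list of rows, each a list of 4 numbers: the shift along the tool's x, y, z normalised to -1 to 1, where 1 is 2.5 cm, then the turn about the tool's z normalised to -1 to 1, where 1 is 0.08 rad. In form: [[[dx, dy, dz, turn], ...]]. A call has 1 to 12 rows; each row shifts and turns the commanded pose from where the row before left it, along the tool's axes as they then stand; what a row does not reach is not made up. A row lasts 1/12 s, in which the tool goes at most 41.7 mm and 7.16 degrees, less where a joint would pass 70% of its speed; a pose out of reach is approached as far as the arm can. A call with a number of a shift or a turn outside -1 to 1 is refused whole. A call with a gripper value outside its range is refused whole. OPENING is the closure, from -1 (fully open) to 1 (shut), set as the call begins (- or left out, the last holds). The fingers move at their own pace and stop on an object; the grip force is fixed at half the most. Time passes only in rows, so rows that do not move let the fingers close. It gives the time, the measured TCP pose, the force, the opening and the grip force at its end, in the units of the state.
- ctrl.read_state(): the state, without advancing time (a new reading comes with each control period).
- ctrl.get_image(name): name is "side" or "top"; returns a dict with "img" (420x560x3 uint8, red, green, blue), "intrinsics" (3x3 intrinsics, pixels), "extrinsics" (4x4, takes a point from camera to world coordinates). Camera axes: x right, y up, looking along -z (the intrinsics and any distortion apply to the point x, -y, -z); pixel columns grow to the right and rows downward; lengths in mm; the calibration is good to about 2 mm. A picture is of the moment at which its call begins. There is no depth.
- ctrl.finish_job(): hands the job in; it is judged then, once.
Trained networks look in the newest picture that a camera, given by its name, has taken for a name from the list of things; names that differ only in an ending like _2 or _b are one class to them, and where a whole thing is asked for, a point or a joint stands for the part that bears it (a point fixed in the world has none). Each returns a list of dicts, best first, with "confidence" (0 to 1); they miss things now and then, are a little off and sometimes report something else, mostly with a low value. They report only what shows in the picture. A call takes as long as a camera call. They do not tell look-alikes from the thing itself.
- ctrl.find_in(camera, target): "position" ([row, column] in pixels, amid what is visible of it).
- ctrl.trace(camera, target): "mask" (420x560 bool, what is visible of it) and "position" ([row, column] in pixels, amid what is visible of it).
- ctrl.place_of(camera, target): "position" ([row, column] in pixels: a listed point, or the origin of a listed thing).
The state is a dict: "clock": time; "qpos": joint angles; "qd": joint speeds; "tau": joint torques, N m; "eef_pos": TCP position; "tool_rot": TCP orientation; "force": force on the tool from outside, world axes, zero at the start; "torque": the same for the moment, N m; "width": finger opening in mm; "gripper_force": force on a finger pad.
Only numpy, scipy, OpenCV 4.12 (cv2) and the standard library are available. Lean on these libraries where they do the work, as an engineer would, in place of code of your own. Each camera call takes 0.05 s, during which the arm holds its last target. There are 200 camera calls.

## Working session

There is one attempt and no reset: what is moved stays moved. The work goes in short steps, Python scripts to look and compute and a shell command to move; the robot and the scene stay as the last step left them, time stands still between calls to the robot, and variables do not carry over. Pictures are saved under pics/ and viewed, at most 10 in all, crops included, and the job is handed in when it is done.

```bash
mkdir -p pics; ls
python3 - <<'E'
from cell import ctrl
import cv2, numpy as np
s=ctrl.read_state()
for k in s: print(k,np.round(s[k],3))
for n in("top","side"):
    d=ctrl.get_image(n); cv2.imwrite(f"pics/{n}0.png",d["img"][:,:,::-1])
    np.savez(f"{n}.npz",K=d["intrinsics"],E=d["extrinsics"])
    print(n,np.round(d["intrinsics"],1).tolist(),np.round(d["extrinsics"],3).tolist(),[k for k in d])
    for t in("socket","spacer","socket_bay","spacer_bay","wrench_bay","v_rest","rack","cup","jar","hook"):
        print(n,t,[(np.round(r["position"],1).tolist(),round(r["confidence"],2)) for r in ctrl.place_of(n,t)][:4])
E
```

```text
pics
clock 0.0
qpos [ 1.228  0.629  0.038  1.518 -0.027  0.996 -0.02 ]
qd [ 0.    -0.002 -0.002 -0.    -0.001  0.001 -0.001]
tau [-1.0000e-03 -5.6341e+01  1.2260e+00 -1.9344e+01  1.1000e-02  1.1000e-02
  0.0000e+00]
eef_pos [ 177.495 -624.623  230.388]
tool_rot [-3.14   0.     0.277]
force [ 0.961  0.96  -0.153]
torque [-0.011 -0.01   0.013]
gripper_force 0.0
width 85.7
top [[482.2, 0.0, 277.8], [0.0, 482.2, 207.4], [0.0, 0.0, 1.0]] [[-0.013, 0.993, -0.118, 406.606], [-1.0, -0.013, 0.001, -24.392], [-0.001, 0.118, 0.993, 1271.79], [0.0, 0.0, 0.0, 1.0]] ['img', 'intrinsics', 'extrinsics']
top socket [([201.0, 273.1], 0.88)]
top spacer [([274.2, 194.4], 0.85), ([228.7, 93.2], 0.77), ([224.1, 151.4], 0.76)]
top socket_bay [([199.3, 318.2], 0.83)]
top spacer_bay [([210.1, 274.2], 0.86)]
top wrench_bay [([188.5, 355.1], 0.77)]
top v_rest [([226.0, 161.2], 0.68)]
top rack []
top cup [([193.7, 452.3], 0.92), ([190.8, 356.1], 0.18)]
top jar [([155.8, 175.1], 0.63)]
top hook [([254.2, 436.5], 0.74), ([227.2, 157.1], 0.41), ([202.1, 270.4], 0.18)]
side [[527.0, 0.0, 271.6], [0.0, 527.0, 203.5], [0.0, 0.0, 1.0]] [[-0.994, 0.049, -0.095, 381.136], [-0.106, -0.501, 0.859, 1445.98], [-0.005, 0.864, 0.503, 944.026], [0.0, 0.0, 0.0, 1.0]] ['img', 'intrinsics', 'extrinsics']
side socket [([208.2, 267.7], 0.84)]
side spacer [([272.0, 270.1], 0.97), ([257.5, 320.0], 0.87), ([317.5, 270.7], 0.68)]
side socket_bay [([208.6, 265.6], 0.72)]
side spacer_bay [([225.7, 269.9], 0.64), ([164.8, 274.0], 0.45)]
side wrench_bay [([190.3, 259.3], 0.93)]
side v_rest [([284.1, 268.8], 0.69)]
side rack [([282.9, 268.8], 0.34)]
side cup [([166.5, 271.3], 0.84), ([273.0, 206.6], 0.56)]
side jar [([270.3, 205.7], 0.69)]
side hook [([170.4, 317.4], 0.45)]
```

View pics/top0.png

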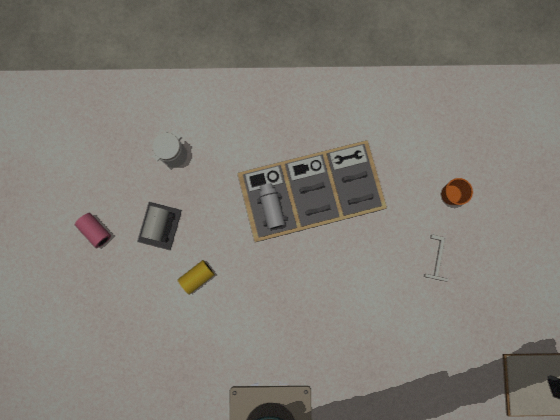

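View pics/side0.png

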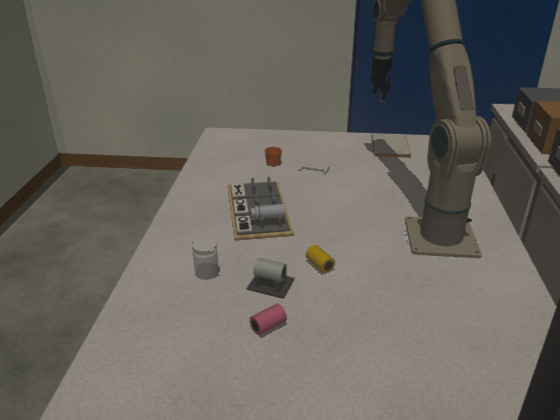

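The socket is at top (201,273), lying in the leftmost bay. Things that could be taken for the spacer, in the top view:
- aluminium tube in the V-rest at (224,156)
- yellow tube at (275,196)
- pink tube at (230,93)

I choose the aluminium one in the V-rest. I'll check that choice and the labels in one crop and fit poses in both views.

```bash
cat > fit.py <<'E'
import numpy as np, cv2
from scipy.optimize import minimize
C={n:np.load(n+".npz") for n in("top","side")}
def proj(n,P):
    K,E=C[n]["K"],C[n]["E"]; q=(np.c_[P,np.ones(len(P))]@np.linalg.inv(E).T)[:,:3]*[1,-1,-1]
    u=q@K.T; return u[:,:2]/u[:,2:]
def ray(n,rc,z):
    K,E=C[n]["K"],C[n]["E"]; d=np.linalg.inv(K)@[rc[1],rc[0],1]*[1,-1,-1]; d=E[:3,:3]@d
    return E[:3,3]+d*(z-E[2,3])/d[2]
def cyl(x0,x1,r):
    a=np.linspace(0,2*np.pi,24,endpoint=False)
    return np.array([[x,r*np.cos(t),r*np.sin(t)] for x in(x0,x1) for t in a])
def box(x0,x1,y0,y1,z0,z1): return np.array([[x,y,z] for x in(x0,x1) for y in(y0,y1) for z in(z0,z1)],float)
SOCKET=[cyl(-55,40,22),cyl(40,55,16)]; SPACER=[cyl(-40,40,25)]
def place(P,p):
    c,s=np.cos(p[3]),np.sin(p[3]); return P@np.array([[c,s,0],[-s,c,0],[0,0,1]])+p[:3]
S=4
def render(n,parts,p):
    m=np.zeros((420*S,560*S),np.uint8)
    for P in parts:
        h=cv2.convexHull(((proj(n,place(P,p))+.5)*S*16).astype(np.int32)); cv2.fillConvexPoly(m,h,255,shift=4)
    return cv2.resize(m,(560,420),interpolation=cv2.INTER_AREA)/255.
def fit(parts,masks,p0,step=(8,8,8,.1),free=(1,1,1,1)):
    f=np.array(free,bool); p0=np.array(p0,float)
    def full(v): p=p0.copy(); p[f]=v; return p
    def L(v):
        t=0
        for n,m in masks.items():
            r=render(n,parts,full(v)); t+=1-np.minimum(r,m).sum()/np.maximum(r,m).sum()
        return t/len(masks)
    v=p0[f]; st=np.array(step)[f]
    for _ in range(2):
        r=minimize(L,v,method="Nelder-Mead",options=dict(initial_simplex=np.vstack([v,v+np.diag(st)]),xatol=.02,fatol=1e-5)); v=r.x
    return full(v),r.fun
E
cat > m.py <<'E'
from cell import ctrl
from fit import *
img={n:cv2.imread(f"pics/{n}0.png") for n in C}
def pick(n,t,rc):
    r=min(ctrl.trace(n,t),key=lambda r:np.hypot(*(np.array(r["position"])-rc))); print(n,t,np.round(r["position"],1),round(r["confidence"],2),r["mask"].sum()); return r["mask"].astype(float)
M={}
for n in C: ctrl.get_image(n)
so={"top":pick("top","socket",(205,272)),"side":pick("side","socket",(212,268))}
sp={"top":pick("top","spacer",(224,154)),"side":pick("side","spacer",(270,270))}
np.savez("masks.npz",sot=so["top"],sos=so["side"],spt=sp["top"],sps=sp["side"])
for nm,parts,mk,rc,z,yaw in(("socket",SOCKET,so,(205,272),59,.25),("spacer",SPACER,sp,(224,154),51,-.25)):
    g=ray("top",rc,z)
    for flip in([0,np.pi] if nm=="socket" else [0]):
        p,e=fit(parts,mk,[g[0],g[1],z,yaw+flip]); print(nm,np.round(p,3),round(e,3))
# white labels
M={}
for n,(r0,r1,c0,c1) in{"top":(138,195,240,368),"side":(178,236,226,252)}.items():
    hsv=cv2.cvtColor(img[n],cv2.COLOR_BGR2HSV); w=(hsv[...,2]>105)&(hsv[...,1]<45); k=np.zeros(w.shape,bool);k[r0:r1,c0:c1]=1
    np.savez(n+"w.npz",w=w&k)
a=cv2.resize(img["top"][135:250,230:395],None,fx=3.6,fy=3.6,interpolation=cv2.INTER_CUBIC)
b=cv2.resize(img["top"][195:255,125:215],None,fx=3.6,fy=3.6,interpolation=cv2.INTER_CUBIC)
o=np.zeros((600,800,3),np.uint8); o[:180,:]=0
o[:a.shape[0],:a.shape[1]]=a[:, :800]; 
s=cv2.resize(img["side"][175:245,220:300],None,fx=2.5,fy=2.5,interpolation=cv2.INTER_CUBIC)
o[415:415+175,:324]=b[:175]; o[415:415+175,340:540]=s
cv2.imwrite("pics/crop.png",o)
E
python3 m.py
```

```text
top socket [202.3 270.4] 0.61 708
side socket [208.2 267.3] 0.6 447
top spacer [222.2 152.6] 0.72 690
side spacer [272.1 271.1] 0.92 546
socket [ 5.57624e+02 -5.55300e+00  6.35090e+01  2.35000e-01] 0.078
socket [556.11   -6.091  63.412   3.378] 0.102
spacer [ 5.15202e+02  2.88305e+02  5.57900e+01 -2.62000e-01] 0.067
```

View pics/crop.png

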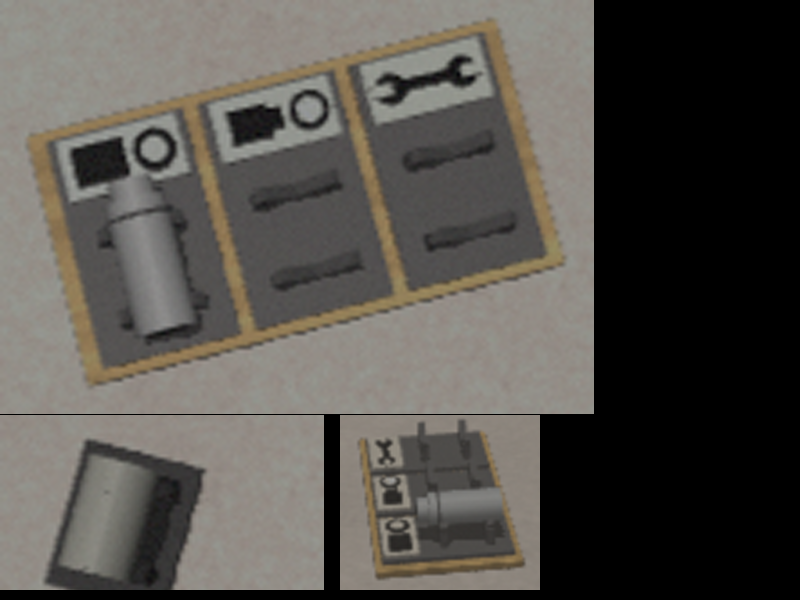

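Crop: the left label at crop (125,155) shows a plain rectangle and a ring, so it is the spacer's bay, and the socket lies in it with its neck toward the label. The middle label at crop (278,115) shows the stepped block and hex disc, so it is the socket's bay. The V-rest tube is bare aluminium. Next I fit the rack.

```bash
cat > rack.py <<'E'
from fit import *
for n in C:
    im=cv2.imread(f"pics/{n}0.png"); hsv=cv2.cvtColor(im,cv2.COLOR_BGR2HSV)
    ply=((hsv[...,1]>85)&(hsv[...,0]<25)&(hsv[...,2]>60)).astype(np.uint8)
    r0,r1,c0,c1=((138,245,235,390) if n=="top" else (176,241,222,296)); k=np.zeros_like(ply);k[r0:r1,c0:c1]=1; ply&=k
    nl,lb,st,_=cv2.connectedComponentsWithStats(ply); big=(lb==1+np.argmax(st[1:,4])).astype(np.uint8)
    print(n,"ply px",big.sum(),st[1:][st[1:,4]>5].tolist())
    h=cv2.convexHull(cv2.findNonZero(ply if n=="side" else big)); m=np.zeros(ply.shape,np.uint8); cv2.fillConvexPoly(m,h,1)
    np.save(n+"_board.npy",m)
    if n=="top":
        g=ray("top",(191,312),6)
        inn=((m>0)&(big==0)).astype(np.uint8); nl,lb,st,ct=cv2.connectedComponentsWithStats(inn,connectivity=4)
        for i in range(1,nl):
            if st[i,4]>1000:
                q=ray("top",ct[i][::-1],18); p,e=fit([box(-63,109,-52,52,12,18)],{"top":(lb==i).astype(float)},[q[0]-20,q[1],0,.235],free=(1,1,0,1)); print("plate",np.round(p,3),round(e,3))
bt={n:np.load(n+"_board.npy").astype(float) for n in C}
B=[box(-95,95,-180,180,0,12)]
for ks in(("top",),("side",),("top","side")):
    p,e=fit(B,{k:bt[k] for k in ks},[g[0],g[1],0,.235],free=(1,1,1 if len(ks)==2 else 0,1)); print("board",ks,np.round(p,3),round(e,3))
E
python3 rack.py
python3 - <<'E'
from fit import *
z=np.load("masks.npz")
for nm,P,a,p0,zz in(("socket",SOCKET,"so",[557.6,-5.5,59.1,.235],59.1),("spacer",SPACER,"sp",[515,288,51.4,-.262],51.4)):
    for n in C: print(nm,n,*[np.round(v,3) for v in fit(P,{n:z[a+n[0]]},p0,free=(1,1,0,1))])
E
```

```text
top ply px 1630 [[238, 141, 148, 101, 1630]]
plate [ 6.07387e+02 -2.31459e+02  0.00000e+00  2.40000e-01] 0.022
plate [ 5.80077e+02 -1.19694e+02  0.00000e+00  2.38000e-01] 0.021
plate [ 5.53045e+02 -7.83300e+00  0.00000e+00  2.38000e-01] 0.021
side ply px 399 [[276, 182, 8, 22, 31], [228, 185, 65, 55, 399]]
board ('top',) [ 6.02065e+02 -1.13937e+02  0.00000e+00  2.39000e-01] 0.014
board ('side',) [ 6.04133e+02 -1.21595e+02  0.00000e+00  2.39000e-01] 0.03
board ('top', 'side') [ 6.02106e+02 -1.14023e+02  2.25000e+00  2.38000e-01] 0.027
socket top [ 5.5772e+02 -5.7910e+00  5.9100e+01  2.4000e-01] 0.088
socket side [ 5.58512e+02 -1.32580e+01  5.91000e+01  2.49000e-01] 0.062
spacer top [ 5.15546e+02  2.89579e+02  5.14000e+01 -2.57000e-01] 0.057
spacer side [ 5.15595e+02  2.82629e+02  5.14000e+01 -2.52000e-01] 0.072
```

```bash
cat > go.py <<'E'
import sys,numpy as np
from cell import ctrl
from scipy.spatial.transform import Rotation as R
x,y,z,yaw=map(float,sys.argv[1:5]); s=ctrl.read_state()
tr=s["tool_rot"]; 
R1=R.from_euler("xyz",[np.pi,0,yaw]).as_matrix(); d=R1.T@(np.array([x,y,z])-s["eef_pos"])
print("pos",np.round(s["eef_pos"],1),"rot",np.round(tr,3),"w",round(float(s["width"]),1),"t",round(float(s["clock"]),2),"F",np.round(s["force"],1),"gf",np.round(s["gripper_force"],1))
dy=(yaw-tr[2]+np.pi/2)%np.pi-np.pi/2
print("turn units",round(-dy/.08,2),"then shift units",np.round(d/25,2),"tool yaw",yaw)
E
python3 go.py 552.9 -7.4 150 .2385
```

```text
pos [ 177.7 -625.3  231.3] rot [ 3.142 -0.     0.277] w 85.5 t 1.4 F [-0.  -0.7 -0.3] gf 0.0
turn units 0.48 then shift units [ 20.42 -20.47   3.25] tool yaw 0.2385
```

```bash
python3 -m crank '[[[0.4,-0.4,0,0.48],[0.85,-0.85,0,0],[0.85,-0.85,0,0],[0.85,-0.85,0,0],[0.85,-0.85,0,0],[0.85,-0.85,0,0],[0.85,-0.85,0,0],[0.85,-0.85,0,0],[0.85,-0.85,0,0],[0.85,-0.85,0,0],[0.85,-0.85,0,0],[0.85,-0.85,0,0]]]' -1; python3 go.py 552.9 -7.4 150 .2385
```

```text
clock: 2.4
eef_pos: [357.2, -329.4, 231.6]
tool_rot: [3.141, -0.0, 0.238]
force: [0.1, -0.2, -0.1]
width: 85.5
gripper_force: 0.0
pos [ 357.2 -329.4  231.6] rot [ 3.141 -0.     0.238] w 85.5 t 2.4 F [ 0.1 -0.2 -0.1] gf 0.0
turn units -0.0 then shift units [ 10.65 -10.67   3.26] tool yaw 0.2385
```

```bash
python3 -m crank '[[[0.9,-0.9,0,0],[0.9,-0.9,0,0],[0.9,-0.9,0,0],[0.9,-0.9,0,0],[0.9,-0.9,0,0],[0.9,-0.9,0,0],[0.9,-0.9,0,0],[0.9,-0.9,0,0],[0.9,-0.9,0.5,0],[0.9,-0.9,0.5,0],[0.9,-0.9,0.5,0],[0.4,-0.4,0.5,0]]]'; python3 -m crank '[[[0,0,0.3,0],[0,0,0.3,0],[0,0,0,0],[0,0,0,0]]]'; python3 go.py 552.9 -7.4 36 .2385
python3 - <<'E'
from cell import ctrl
import cv2,numpy as np
a=ctrl.get_image("side")["img"][160:250,215:335]; b=ctrl.get_image("top")["img"][140:250,230:350]
o=np.hstack([cv2.resize(a,(400,300)),cv2.resize(b,(360,330))[:300]])
cv2.imwrite("pics/pre1.png",o[:,:,::-1])
E
```

```text
clock: 3.4
eef_pos: [548.4, -14.5, 181.0]
tool_rot: [-3.14, -0.003, 0.243]
force: [-0.3, 0.1, -0.1]
width: 85.2
gripper_force: 0.0
clock: 3.73
eef_pos: [545.2, -21.3, 166.3]
tool_rot: [3.141, 0.001, 0.236]
force: [0.9, -1.0, -0.1]
width: 85.4
gripper_force: 0.0
pos [545.2 -21.3 166.3] rot [3.141e+00 1.000e-03 2.360e-01] w 85.4 t 3.73 F [ 0.9 -1.  -0.1] gf 0.0
turn units -0.03 then shift units [ 0.43 -0.47  5.21] tool yaw 0.2385
```

View pics/pre1.png

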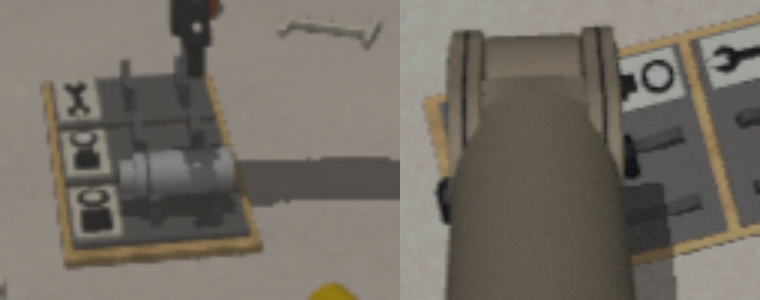

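The side crop shows the open fingers above the socket at crop (198,70). The top view is hidden by the arm. I'll correct the position and descend.

```bash
python3 -m crank '[[[0.43,-0.47,0,0],[0,0,0,0],[0,0,0.6,0],[0,0,0.6,0],[0,0,0.6,0],[0,0,0.6,0],[0,0,0.6,0],[0,0,0.6,0],[0,0,0.6,0],[0,0,0.5,0],[0,0,0.3,0],[0,0,0.2,0]]]'; python3 -m crank '[[[0,0,0,0],[0,0,0,0]]]'; python3 go.py 552.9 -7.4 36 .2385
```

```text
clock: 4.83
eef_pos: [553.3, -6.3, 35.9]
tool_rot: [3.141, 0.001, 0.238]
force: [0.3, 0.3, -0.4]
width: 85.2
gripper_force: 0.0
clock: 5.0
eef_pos: [553.8, -5.9, 36.8]
tool_rot: [3.141, -0.001, 0.238]
force: [0.6, -0.2, -0.1]
width: 85.4
gripper_force: 0.0
pos [553.8  -5.9  36.8] rot [ 3.141e+00 -1.000e-03  2.380e-01] w 85.4 t 5.0 F [ 0.6 -0.2 -0.1] gf 0.0
turn units -0.0 then shift units [-0.05  0.05  0.03] tool yaw 0.2385
```

```bash
python3 -m crank '[[[-0.05,0.05,0.03,0],[0,0,0,0],[0,0,0,0],[0,0,0,0],[0,0,0,0],[0,0,0,0]]]' -0.15; python3 go.py 552.9 -7.4 36 .2385
```

```text
clock: 5.5
eef_pos: [552.8, -7.1, 35.7]
tool_rot: [3.142, -0.0, 0.238]
force: [-0.1, -0.2, 0.6]
width: 49.3
gripper_force: 0.0
pos [552.8  -7.1  35.7] rot [ 3.142 -0.     0.238] w 49.3 t 5.5 F [-0.1 -0.2  0.6] gf 0.0
turn units -0.0 then shift units [ 0.    0.01 -0.01] tool yaw 0.2385
```

```bash
python3 -m crank '[[[0,0,0,0],[0,0,0,0],[0,0,0,0],[0,0,0,0]]]' 1; python3 go.py 552.9 -7.4 36 .2385
```

```text
clock: 5.83
eef_pos: [553.3, -8.9, 36.3]
tool_rot: [3.139, -0.001, 0.237]
force: [-0.7, -3.4, 5.7]
width: 42.1
gripper_force: 60.1
pos [553.3  -8.9  36.3] rot [ 3.139e+00 -1.000e-03  2.370e-01] w 42.1 t 5.83 F [-0.7 -3.4  5.7] gf 60.1
turn units -0.02 then shift units [-0.   -0.06  0.01] tool yaw 0.2385
```

```bash
python3 -m crank '[[[0,0,-0.2,0],[0,0,-0.3,0],[0,0,-0.3,0],[0,0,0,0],[0,0,0,0]]]'; python3 go.py 552.9 -7.4 136 .2385
```

```text
clock: 6.25
eef_pos: [553.0, -6.8, 56.1]
tool_rot: [-3.142, -0.001, 0.239]
force: [-0.4, 0.4, -4.0]
width: 42.5
gripper_force: 61.3
pos [553.   -6.8  56.1] rot [-3.142e+00 -1.000e-03  2.390e-01] w 42.5 t 6.25 F [-0.4  0.4 -4. ] gf 61.3
turn units 0.0 then shift units [-0.01  0.02 -3.19] tool yaw 0.2385
```

```bash
python3 -m crank '[[[0,0,-0.5,0],[0,0,-0.8,0],[0,0,-0.7,0],[0,0.3,0,0],[0,0.6,0,0],[-0.1,0.7,0,0],[-0.1,0.7,0,0],[0,0.7,0,0],[0,0.7,0,0],[0,0.6,0,0],[0,0.34,0,0],[0,0,0,0]]]'; python3 -m crank '[[[0,0,0,0],[0,0,0,0],[0,0,0,0]]]'; python3 go.py 574.7 -120.5 36 .2385
python3 - <<'E'
from cell import ctrl
import cv2,numpy as np
a=ctrl.get_image("side")["img"][130:250,205:335]; b=ctrl.get_image("top")["img"][140:250,230:390]
ctrl_=[(np.round(r["position"],1).tolist(),round(r["confidence"],2)) for r in ctrl.place_of("side","socket")]; print(ctrl_)
o=np.hstack([cv2.resize(a,(390,360)),cv2.resize(b,(400,275+85))])
cv2.imwrite("pics/carry1.png",o[:,:,::-1])
E
```

```text
clock: 7.25
eef_pos: [574.8, -124.3, 104.6]
tool_rot: [3.14, 0.001, 0.235]
force: [0.5, 0.0, -4.1]
width: 42.5
gripper_force: 61.9
clock: 7.5
eef_pos: [574.9, -119.2, 105.3]
tool_rot: [-3.14, 0.0, 0.24]
force: [0.5, 0.4, -4.1]
width: 42.7
gripper_force: 61.9
pos [ 574.9 -119.2  105.3] rot [-3.14  0.    0.24] w 42.7 t 7.5 F [ 0.5  0.4 -4.1] gf 61.9
turn units 0.02 then shift units [-0.02  0.05  2.77] tool yaw 0.2385
[([174.9, 265.1], 0.59)]
```

View pics/carry1.png

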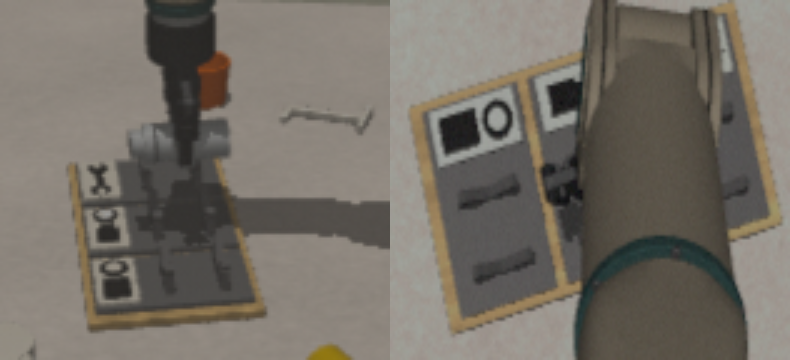

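The socket hangs level in the fingers at side crop (180,140), above the middle bay, and the left bay is empty. Lowering now, slowly over the last millimetres.

```bash
python3 -m crank '[[[0,0.03,0.4,0],[0,0,0.6,0],[0,0,0.6,0],[0,0,0.5,0],[0,0,0.25,0],[0,0,0.12,0],[0,0,0,0],[0,0,0,0]]]'; python3 go.py 574.7 -120.5 36 .2385; python3 -m crank '[[[0,0,0.06,0],[0,0,0.06,0],[0,0,0.06,0],[0,0,0,0]]]';python3 -m crank '[[[0,0,0.05,0],[0,0,0.03,0],[0,0,0,0],[0,0,0,0]]]'; python3 go.py 574.7 -120.5 36 .2385
```

```text
clock: 8.32
eef_pos: [575.7, -121.8, 44.0]
tool_rot: [3.141, -0.001, 0.238]
force: [-0.4, -0.8, -4.3]
width: 42.6
gripper_force: 61.9
pos [ 575.7 -121.8   44. ] rot [ 3.141e+00 -1.000e-03  2.380e-01] w 42.6 t 8.32 F [-0.4 -0.8 -4.3] gf 61.9
turn units -0.0 then shift units [-0.03 -0.06  0.32] tool yaw 0.2385
clock: 8.65
eef_pos: [575.4, -121.8, 39.4]
tool_rot: [3.142, -0.0, 0.238]
force: [0.1, 0.3, -5.2]
width: 42.5
gripper_force: 61.9
clock: 8.98
eef_pos: [575.3, -121.7, 37.3]
tool_rot: [-3.142, 0.0, 0.238]
force: [-0.3, -0.6, -4.3]
width: 42.5
gripper_force: 61.9
pos [ 575.3 -121.7   37.3] rot [-3.142  0.     0.238] w 42.5 t 8.98 F [-0.3 -0.6 -4.3] gf 61.9
turn units -0.0 then shift units [-0.01 -0.05  0.05] tool yaw 0.2385
```

```bash
python3 -m crank '[[[0,0,0.05,0],[0,0,0,0],[0,0,0,0]]]';python3 -m crank '[[[0,0,0.04,0],[0,0,0,0],[0,0,0,0]]]'; python3 go.py 574.7 -120.5 36 .2385
```

```text
clock: 9.23
eef_pos: [575.6, -121.8, 36.4]
tool_rot: [3.141, -0.0, 0.238]
force: [-0.7, -0.3, 1.1]
width: 42.6
gripper_force: 62.4
clock: 9.48
eef_pos: [575.6, -121.8, 36.3]
tool_rot: [3.141, -0.001, 0.238]
force: [-2.6, -0.0, 8.1]
width: 42.6
gripper_force: 63.3
pos [ 575.6 -121.8   36.3] rot [ 3.141e+00 -1.000e-03  2.380e-01] w 42.6 t 9.48 F [-2.6 -0.   8.1] gf 63.3
turn units -0.0 then shift units [-0.02 -0.06  0.01] tool yaw 0.2385
```

Seated: the weight is taken and lateral force is near zero. Opening partly, then fully, and rising.

```bash
python3 -m crank '[[[0,0,0,0],[0,0,0,0],[0,0,0,0],[0,0,0,0],[0,0,0,0]]]' -0.4; python3 -m crank '[[[0,0,-0.3,0],[0,0,-0.6,0],[0,0,-0.8,0],[0,0,-0.8,0],[0,0,-0.8,0],[0,0,-0.8,0],[0,0,-0.8,0],[0,0,-0.4,0],[0,0,0,0]]]' -0.4; python3 go.py 514.5 287.4 200 -.257
```

```text
clock: 9.9
eef_pos: [575.5, -121.8, 35.0]
tool_rot: [3.142, -0.0, 0.238]
force: [0.1, 0.2, 0.3]
width: 59.5
gripper_force: 0.0
clock: 10.65
eef_pos: [577.0, -122.1, 170.3]
tool_rot: [3.14, -0.005, 0.238]
force: [0.4, 0.0, -0.1]
width: 59.8
gripper_force: 0.0
pos [ 577.  -122.1  170.3] rot [ 3.14  -0.005  0.238] w 59.8 t 10.65 F [ 0.4  0.  -0.1] gf 0.0
turn units 6.19 then shift units [ -6.58 -15.2   -1.19] tool yaw -0.257
```

```bash
python3 -m crank '[[[0,0,-0.4,0.8],[0,0,-0.4,0.9],[0,0,-0.4,0.9],[0,0,0,0.9],[0,0,0,0.9],[0,0,0,0.9],[0,0,0,0.9],[0,0,0,0]]]' -1; python3 -m crank '[[[-0.2,-0.5,0,0],[-0.4,-0.9,0,0],[-0.4,-0.9,0,0],[-0.4,-0.9,0,0],[-0.4,-0.9,0,0],[-0.4,-0.9,0,0],[-0.4,-0.9,0,0],[-0.4,-0.9,0,0],[-0.4,-0.9,0,0],[-0.4,-0.9,0,0],[-0.4,-0.9,0,0],[-0.4,-0.9,0,0]]]'
python3 - <<'E'
from cell import ctrl
from fit import *
im=cv2.imread("pics/top0.png"); g=im.max(2); z=np.load("masks.npz")
d=((g<75)|(z["spt"]>0)).astype(np.uint8); k=np.zeros_like(d);k[197:255,130:188]=1; d&=k
nl,lb,st,_=cv2.connectedComponentsWithStats(d); i=1+np.argmax(st[1:,4]); print(st[i])
h=cv2.convexHull(cv2.findNonZero((lb==i).astype(np.uint8))); m=np.zeros(d.shape,np.uint8); cv2.fillConvexPoly(m,h,1)
for lab,bx in(("110x",box(-55,55,-45,45,0,6)),("90x",box(-45,45,-55,55,0,6))):
    print(lab,*fit([bx],{"top":m.astype(float)},[515,288,0,-.257],free=(1,1,0,1)))
for n in C: ctrl.get_image(n)
so={}
for n,rc in(("top",(205,315)),("side",(198,262))):
    r=min(ctrl.trace(n,"socket"),key=lambda r:np.hypot(*(np.array(r["position"])-rc)),default=None)
    if r is None: print(n,"none"); continue
    print(n,np.round(r["position"],1),r["confidence"],r["mask"].sum()); print(np.round(fit(SOCKET,{n:r["mask"].astype(float)},[580,-119.7,59.1,.2385],free=(1,1,0,1))[0],3))
a=ctrl.get_image("side")["img"][160:300,205:335]; b=ctrl.get_image("top")["img"][140:250,130:390]
o=np.hstack([cv2.resize(a,(320,345)),cv2.resize(b,(470,199+146))])
cv2.imwrite("pics/placed1.png",o[:,:,::-1])
E
python3 go.py 515.3 288.2 120 -.257
```

```text
clock: 11.32
eef_pos: [574.6, -121.5, 196.3]
tool_rot: [3.141, 0.002, -0.259]
force: [0.1, 0.0, -0.0]
width: 85.5
gripper_force: 0.0
clock: 12.32
eef_pos: [529.1, 161.2, 197.1]
tool_rot: [3.142, 0.001, -0.255]
force: [0.1, 0.1, -0.5]
width: 85.4
gripper_force: 0.0
[ 138  202   44   48 1392]
110x [ 5.14801350e+02  2.87545605e+02  0.00000000e+00 -2.62716472e-01] 0.02632025495675583
90x [ 5.14738126e+02  2.88171358e+02  0.00000000e+00 -1.66548419e-02] 0.26894328519167565
top [194.8 314.5] 0.82 757
[ 5.77699e+02 -1.19885e+02  5.91000e+01  2.52000e-01]
side [192.  269.6] 0.74 223
[ 5.81431e+02 -1.24894e+02  5.91000e+01  2.18000e-01]
pos [530.2 158.1 197.3] rot [ 3.141  0.    -0.258] w 85.5 t 12.62 F [ 0.6 -0.5 -0. ] gf 0.0
turn units -0.01 then shift units [-1.9  -4.88  3.09] tool yaw -0.257
```

View pics/placed1.png

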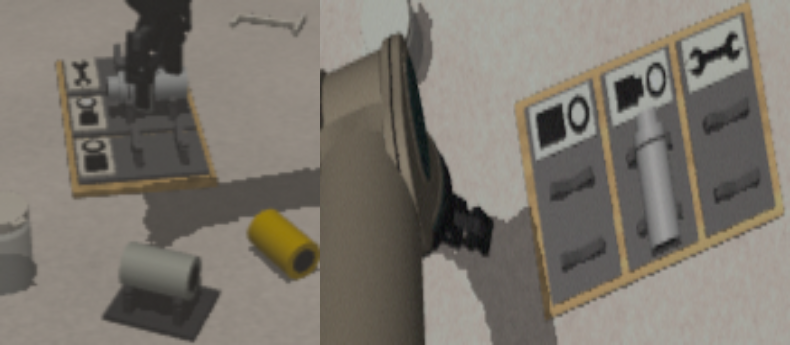

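The side crop shows the spacer in the V-rest at crop (160,270). The top crop shows the socket lying along the middle bay at crop (655,185), within about 3 mm of centre. Now going to the spacer.

```bash
python3 -m crank '[[[-0.3,-0.7,0,-0.03],[-0.4,-0.9,0.1,0],[-0.4,-0.9,0.3,0],[-0.35,-0.9,0.4,0],[-0.25,-0.8,0.4,0],[-0.2,-0.67,0.4,0],[0,0,0.5,0],[0,0,0.5,0],[0,0,0.5,0],[0,0,0,0],[0,0,0,0]]]'; python3 go.py 514.9 287.6 28 -.26
```

```text
clock: 13.53
eef_pos: [515.3, 287.6, 119.4]
tool_rot: [3.14, 0.001, -0.257]
force: [0.7, -0.3, -0.0]
width: 85.5
gripper_force: 0.0
pos [515.3 287.6 119.4] rot [ 3.14e+00  1.00e-03 -2.57e-01] w 85.5 t 13.53 F [ 0.7 -0.3 -0. ] gf 0.0
turn units 0.04 then shift units [-0.01  0.    3.66] tool yaw -0.26
```

```bash
python3 -m crank '[[[0,0,0.4,0.04],[0,0,0.6,0],[0,0,0.6,0],[0,0,0.6,0],[0,0,0.6,0],[0,0,0.5,0],[0,0,0.35,0],[0,0,0,0],[0,0,0,0]]]'; python3 go.py 514.9 287.6 28 -.26
```

```text
clock: 14.28
eef_pos: [515.3, 288.7, 28.7]
tool_rot: [3.141, 0.0, -0.259]
force: [0.4, -0.0, -0.0]
width: 85.5
gripper_force: 0.0
pos [515.3 288.7  28.7] rot [ 3.141  0.    -0.259] w 85.5 t 14.28 F [ 0.4 -0.  -0. ] gf 0.0
turn units 0.02 then shift units [-0.01  0.05  0.03] tool yaw -0.26
```

```bash
python3 -m crank '[[[0,0,0,0],[0,0,0,0],[0,0,0,0],[0,0,0,0],[0,0,0,0]]]' -0.3;  python3 -m crank '[[[0,0,0,0],[0,0,0,0],[0,0,0,0],[0,0,0,0]]]' 1; python3 go.py 514.9 287.6 28 -.26
```

```text
clock: 14.7
eef_pos: [515.4, 288.9, 29.2]
tool_rot: [-3.141, -0.0, -0.258]
force: [-0.5, -0.1, -0.0]
width: 55.5
gripper_force: 0.0
clock: 15.03
eef_pos: [515.0, 287.4, 29.5]
tool_rot: [3.14, 0.0, -0.259]
force: [-1.7, -2.7, 7.1]
width: 48.7
gripper_force: 60.7
pos [515.  287.4  29.5] rot [ 3.14   0.    -0.259] w 48.7 t 15.03 F [-1.7 -2.7  7.1] gf 60.7
turn units 0.01 then shift units [-0.   -0.01  0.06] tool yaw -0.26
```

```bash
python3 -m crank '[[[0,0,-0.2,0],[0,0,-0.4,0],[0,0,-0.6,0],[0,0,-0.8,0],[0,0,-0.8,0],[0,0,-0.8,0],[0,0,-0.5,0],[0,0,-0.3,0],[0,0,0,0],[0,0,0,0]]]';  python3 go.py 553.3 -9.2 140 -.26
```

```text
clock: 15.87
eef_pos: [514.9, 288.9, 138.8]
tool_rot: [-3.142, 0.0, -0.258]
force: [-0.6, 0.2, -3.1]
width: 48.2
gripper_force: 62.5
pos [514.9 288.9 138.8] rot [-3.142  0.    -0.258] w 48.2 t 15.87 F [-0.6  0.2 -3.1] gf 62.5
turn units 0.02 then shift units [ 4.55 11.13 -0.05] tool yaw -0.26
```

```bash
python3 -m crank '[[[0.2,0.4,0,0],[0.3,0.7,0,0],[0.35,0.9,0,0],[0.35,0.9,0,0],[0.35,0.9,0,0],[0.35,0.9,0,0],[0.35,0.9,0,0],[0.35,0.9,0,0],[0.35,0.9,0,0],[0.35,0.9,0,0],[0.3,0.7,0,0],[0.2,0.4,0,0]]]'; python3 -m crank '[[[0,0,0,-0.6],[0,0,0,-0.9],[0,0,0,-0.9],[0,0,0,-0.9],[0,0,0,-0.9],[0,0,0,-0.9],[0,0,0,-0.7],[0,0,0,-0.4],[0,0,0,0],[0,0,0,0]]]';  python3 go.py 553.3 -9.2 140 .2385
```

```text
clock: 16.87
eef_pos: [546.1, 32.8, 137.8]
tool_rot: [3.139, 0.002, -0.263]
force: [0.5, -0.4, -3.6]
width: 48.4
gripper_force: 62.6
clock: 17.7
eef_pos: [546.7, 37.3, 138.4]
tool_rot: [-3.141, 0.001, 0.236]
force: [0.0, 0.1, -3.6]
width: 48.9
gripper_force: 62.6
pos [546.7  37.3 138.4] rot [-3.141e+00  1.000e-03  2.360e-01] w 48.9 t 17.7 F [ 0.   0.1 -3.6] gf 62.6
turn units -0.03 then shift units [-0.18  1.87 -0.06] tool yaw 0.2385
```

```bash
python3 -m crank '[[[-0.05,0.4,0,-0.03],[-0.05,0.6,0,0],[-0.08,0.57,0,0],[0,0.3,0,0],[0,0,0.4,0],[0,0,0.6,0],[0,0,0.6,0],[0,0,0.6,0],[0,0,0.6,0],[0,0,0.5,0],[0,0,0,0],[0,0,0,0]]]';  python3 go.py 553.3 -9.2 41 .2385
```

```text
clock: 18.7
eef_pos: [552.9, -8.4, 55.4]
tool_rot: [-3.141, 0.002, 0.241]
force: [0.2, -0.6, -3.4]
width: 48.6
gripper_force: 62.8
pos [552.9  -8.4  55.4] rot [-3.141e+00  2.000e-03  2.410e-01] w 48.6 t 18.7 F [ 0.2 -0.6 -3.4] gf 62.8
turn units 0.03 then shift units [0.01 0.03 0.57] tool yaw 0.2385
```

```bash
python3 -m crank '[[[0,0.03,0.2,0.03],[0,0,0.15,0],[0,0,0.08,0],[0,0,0,0],[0,0,0,0]]]';  python3 -m crank '[[[0,0,0.05,0],[0,0,0,0],[0,0,0,0]]]'; python3 -m crank '[[[0,0,0.05,0],[0,0,0,0],[0,0,0,0]]]'; python3 go.py 553.3 -9.2 41 .2385
```

```text
clock: 19.12
eef_pos: [554.0, -9.9, 45.8]
tool_rot: [3.142, -0.0, 0.237]
force: [0.0, -0.3, -3.4]
width: 48.3
gripper_force: 62.8
clock: 19.37
eef_pos: [554.0, -9.9, 44.4]
tool_rot: [3.142, -0.0, 0.237]
force: [-0.0, 0.3, -2.9]
width: 48.3
gripper_force: 62.8
clock: 19.62
eef_pos: [553.9, -9.9, 43.0]
tool_rot: [-3.142, 0.0, 0.238]
force: [0.2, 1.0, -2.9]
width: 48.7
gripper_force: 62.8
pos [553.9  -9.9  43. ] rot [-3.142  0.     0.238] w 48.7 t 19.62 F [ 0.2  1.  -2.9] gf 62.8
turn units -0.01 then shift units [-0.02 -0.03  0.08] tool yaw 0.2385
```

```bash
for i in 1; do python3 -m crank '[[[0,0,0.04,0],[0,0,0,0],[0,0,0,0]]]'; python3 -m crank '[[[0,0,0.03,0],[0,0,0,0],[0,0,0,0]]]'; done
```

```text
clock: 19.87
eef_pos: [554.0, -9.4, 42.3]
tool_rot: [-3.141, -0.0, 0.238]
force: [-0.3, 1.2, 0.1]
width: 48.3
gripper_force: 63.3
clock: 20.12
eef_pos: [554.0, -9.1, 42.0]
tool_rot: [-3.141, -0.001, 0.238]
force: [-2.2, 2.6, 4.9]
width: 48.5
gripper_force: 64.0
```

```bash
python3 -m crank '[[[0,-0.03,0.01,0],[0,0,0,0],[0,0,0,0]]]'; python3 -m crank '[[[0,0,0,0],[0,0,0,0],[0,0,0,0],[0,0,0,0],[0,0,0,0]]]' -0.55; python3 -m crank '[[[0,0,-0.3,0],[0,0,-0.6,0],[0,0,-0.8,0],[0,0,-0.8,0],[0,0,-0.8,0],[0,0,-0.8,0],[0,0,-0.8,0],[0,0,-0.8,0],[0,0,0,0]]]'; python3 -m crank '[[[-0.3,-0.6,0,0],[-0.3,-0.9,0,0],[-0.3,-0.9,0,0],[-0.3,-0.9,0,0],[-0.3,-0.9,0,0],[-0.3,-0.9,0,0],[-0.3,-0.9,0,0],[-0.3,-0.9,0,0],[-0.3,-0.9,0,0],[0,-0.5,0,0],[0,0,0,0]]]'
python3 - <<'E'
from cell import ctrl
from fit import *
I={n:ctrl.get_image(n)["img"] for n in C}
for t,P,g in(("socket",SOCKET,[580,-119.7,59.1,.2385]),("spacer",SPACER,[553,-7.8,63.4,.2385])):
    mk={}
    for n in C:
        rc=proj(n,np.array([g[:3]]))[0][::-1]; L=ctrl.trace(n,t)
        if not L: print(n,t,"none"); continue
        r=min(L,key=lambda r:np.hypot(*(np.array(r["position"])-rc))); mk[n]=r["mask"].astype(float)
        print(t,n,np.round(r["position"],1),np.round(rc,1),round(r["confidence"],2),np.round(fit(P,{n:mk[n]},g,free=(1,1,0,1))[0],3))
    if len(mk)==2: print(t,"both",np.round(fit(P,mk,g)[0],3))
o=np.hstack([cv2.resize(I["side"][150:300,205:335],(320,369)),cv2.resize(I["top"][135:250,90:390],(470,180+189))])
cv2.imwrite("pics/end.png",o[:,:,::-1])
E
```

```text
clock: 20.37
eef_pos: [554.1, -8.8, 41.7]
tool_rot: [-3.142, -0.001, 0.238]
force: [-1.4, 2.3, 6.6]
width: 48.7
gripper_force: 63.6
clock: 20.78
eef_pos: [553.8, -9.4, 41.0]
tool_rot: [3.141, 0.0, 0.237]
force: [-0.2, 0.2, -0.1]
width: 66.1
gripper_force: 0.0
clock: 21.53
eef_pos: [556.3, -9.2, 187.9]
tool_rot: [3.14, -0.007, 0.237]
force: [0.8, -0.7, -0.3]
width: 65.8
gripper_force: 0.0
clock: 22.45
eef_pos: [437.9, 179.8, 183.5]
tool_rot: [-3.14, 0.0, 0.243]
force: [-0.1, 0.8, -0.9]
width: 66.1
gripper_force: 0.0
top socket none
socket side [191.2 264.9] [194.9 263.9] 0.77 [ 5.80779e+02 -1.27862e+02  5.91000e+01  2.61000e-01]
spacer top [204.8 266.7] [206.6 270.9] 0.94 [ 5.54681e+02 -6.41400e+00  6.34000e+01  2.48000e-01]
spacer side [212.6 266.9] [210.9 268.1] 0.97 [ 5.55559e+02 -1.73430e+01  6.34000e+01  1.50000e-01]
spacer both [ 5.54666e+02 -6.60200e+00  6.76440e+01  2.38000e-01]
```

View pics/end.png

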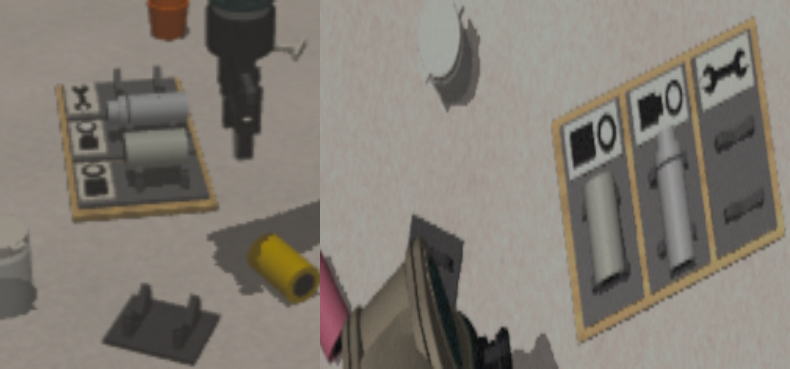

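The end picture shows the spacer seated in the left bay at crop (607,230) and the socket in the middle bay at crop (675,205). Both are level in the saddles, and the gripper is clear. Handing in.

```bash
python3 -c "
from cell import ctrl
print(ctrl.finish_job())"
```

```text
the job is handed in; nothing more can be done
None
```

The socket now lies in its own bay and the spacer in the bay it freed, both set down gently and within about 3 mm of centre along their bays; I never touched the hook, cup or jar, and the job was handed in at about 23 s of the 64 s allowed.

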